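Mount the bench pin on its angled keyhole mount

TASK

Fit the jeweller's bench pin with the steel keyhole plate on the grey angled mount: slip the wide hole of the keyhole over the mount's brass headed stud until the plate lies flat on the sloping face, then slide the pin straight down the slope until it is fully home, clicked in behind the head and pointing straight down the slope, and let go. Feel your way: never force the pin against the mount (it takes up to 40 N), and leave the other things on the bench where they are.

Things in the scene. Friction and masses are not known exactly. Their poses are not given: they have to be found in the camera images.
- pin: Bench pin, one rigid thing, 0.26 kg, 152 x 44 mm, lying on its plate. Origin: underside, centre of the keyhole's wide hole. x along it to the steel tail, y across, z up. Pale wood block x -65 to -17, y -22 to 22, top z 32 mm; two wood prongs on to x -104, z 8 to 32. Steel plate x -63 to 48, 44 wide, 4 thick, bare from x -17 on.
- pin_grip (a point): Middle of the pin's pale wood block, half-way up, the place to grip it (44 mm across y): pin x -40, y 0, z 16 mm. Axes as body pin.
- pin_hole (a point): Same point as the pin's origin: centre of the keyhole's wide eight-sided hole, on the plate's underside. The hole is 27 mm along x, 21 mm along y, and opens towards +x into a slot 10.5 mm wide that ends at pin x 34 mm.
- pin_home (a point): On the plate's underside at pin x 30 mm: the middle of the stud's neck lies here when the slot's end bears on it. Dark ridges beside the slot (both sides) rise from z 4 mm at pin x 13.5 to z 7.5 at x 19.5 to 20.5 and fall to z 4 at x 24: they lift the head as it slides over, and it drops in behind them in the last 3 mm.
- seat: The mount's bare steel sloping face, fixed, 64 mm wide. Origin: on the face, middle of the dark opening that holds the stud, 85 mm above the bench. x up the slope (25 degrees), y across, z out of the face, which runs from x -80 to 36 mm. Mounting: pin and seat axes agree; then push the pin to seat -x. That takes up to about 12 N over the ridges, until the slot's end bears on the neck.
- mount: The grey mount, fixed: base 110 x 64 x 10 mm, column 36 wide; origin on the bench under the seat's origin. Its brass stud was clamped anywhere within seat y -16 to +16, x -3 to +3 mm: not measured, find it by eye or feel. Neck 8 mm thick; round head 18 mm across, underside 5.5 and top 9.5 mm above the face.
- stud (a joint): How far the stud's head is drawn out of the face against its spring, m: 0 at rest (goes no lower), about 0.002 while it rides over the pin's ridges, back near 0 once the pin has clicked home. Spring: 2.5 N at 0, plus 1 N per mm.
- worn_pin: Bystander: dark all-wood bench pin, 145 x 44 x 24 mm, no metal plate or keyhole; lies like the pin; origin on its underside, 44 mm from its square end.
- jar: Bystander: amber glass jar, 54 mm wide, 70 mm high.
- brick: Bystander: white brick 120 x 65 x 40 mm.
- mallet: Bystander: wooden mallet lying.
- file: Bystander: small tool with a red handle, 200 mm, lying.
- caliper: Bystander: steel caliper 150 mm long, lying.
- cup: Bystander: green plastic cup, 70 mm wide, 80 mm high.
Things that resemble listed ones, but are neither listed nor needed, are in the scene too. What is shaped like the pin but turquoise is not meant.

How it is judged:
By the outcome, as a careful person would: the job done as asked, in the order asked, and still so for the second after the job is handed in, with the robot touching nothing.
It also fails if it takes over 72 s, if anything falls off the work surface, if the arm or the gripper's body presses on something with over 40 N, if the wrist force passes 120 N, or if a joint passes its speed limit or range.

ROBOT

A 6-joint arm with a two-finger parallel gripper is mounted at the origin on the work surface. World frame = base frame: x ahead of the robot, y to its left, z up, the work surface at z = 0. Lengths are in m, angles in rad, forces in N, time in s.
With the tool pointing down it reaches from about 0.35 to 0.725 m from the base axis. Payload 6 kg.
Tool frame: the origin (TCP) lies at the very end of the fingers, on their centre line; the grasp point (between the pads) lies 19 mm behind it; z points along the fingers, y is the direction in which the jaws open and shut (so a half turn about z gives the same grasp; the last joint's range is limited). The gripper opens to 85 mm and grips with 20 to 120 N. Pads are 22 mm wide; open, the fingers measure 114 mm over their backs; the gripper's body (76 mm by 85 mm) begins 54 mm behind the grasp point. The pads swing forward as they close: fully open they stand 13 mm farther back than shut.
Start: joints at [0.334, 0.04, 0.085, 0, -1.615, -0.334], TCP at [0.6, 0, 0.231] pointing down, gripper open.
Joint ranges: [-2.56, 2.56], [-1.29, 2.01], [-1.08, 1.49], [-3.29, 1.98], [-2.81, -0.18], [-2.99, 2.99]. Speed limits (rad/s): [2.57, 2.57, 3.01, 3.14, 3.14, 3.14].

INTERFACE

Orientations are given as a 3x3 rotation matrix whose columns are the frame's x, y, z axes.
In Python, from bench import env, viewer gives the robot as it stands.
- The arm moves only by the tool arm_command, never from a script. Its argument "deltas" is a list of rows, each a list of 7 numbers: the turn, a rotation vector about the tool's x, y, z in rad, then the shift along the tool's x, y, z in m, then the opening, from -1 (shut) to 1 (fully open). A call has 1 to 5 rows; each row is the pose to reach, as a shift and turn from the pose commanded when the call began, along the tool's axes at that moment; what a row does not reach only later rows make up. A row lasts 1/10 s, in which the tool goes at most 50 mm and 8.59 degrees, less where a joint would pass 70% of its speed; a pose out of reach is approached as far as the arm can. A call with a gripper value outside its range is refused whole. The fingers move at their own pace and stop on an object; the grip force is fixed at half the most. Time passes only in rows, so rows that repeat a pose let the fingers close. It gives the time, the measured TCP pose, the force and the opening at its end, in the units of the state.
- env.state(): the state, without advancing time (a new reading comes with each control period).
- viewer.capture(name): name is "scene" or "side" or "wrist"; returns the picture (400x640x3 uint8, red, green, blue); there is no depth.
- viewer.camera_params(name): a dict with "fx", "fy", "cx", "cy" (pixels), "origin" and "rotation" of the camera in the world; the wrist camera has in their place "T_tool_cam" (4x4, takes a point from camera to tool coordinates, whose origin is the TCP and whose axes are the flange's). Camera axes: x right, y up, looking along -z (the intrinsics and any distortion apply to the point x, -y, -z); pixel columns grow to the right and rows downward; lengths in m; the calibration is good to about 2 mm. A picture is of the moment at which its call begins: read the wrist's pose just before it. camera_params takes no time and is no camera call.
- env.sign_off(): hands the job in, once; it reports no verdict.
Trained networks look in the newest picture that a camera, given by its name, has taken for a name from the list of things; names that differ only in an ending like _2 or _b are one class to them, and where a whole thing is asked for, a point or a joint stands for the part that bears it (a point fixed in the world has none). Each returns a list of dicts, best first, with "p" (0 to 1); they miss things now and then, are a little off and sometimes report something else, mostly with a low value. They report only what shows in the picture. A call takes as long as a camera call. They do not tell look-alikes from the thing itself.
- viewer.trace(camera, query): "mask" (400x640 bool, what is visible of it) and "box" ([left, top, width, height] in pixels, round what is visible of it).
The state is a dict: "t": time; "joints": joint angles; "dq": joint speeds; "joint_torque": joint torques, N m; "ee_pos": TCP position; "tcp_rot": TCP orientation; "force": force on the tool from outside, world axes, zero at the start; "torque": the same for the moment, N m; "opening": opening from 0.0 (shut) to 1.0 (fully open).
Only numpy, scipy, OpenCV 4.12 (cv2) and the standard library are available. Lean on these libraries where they do the work, as an engineer would, in place of code of your own. Each camera call takes 0.05 s, during which the arm holds its last target.

## Working session

There is one attempt and no reset: what is moved stays moved. The work goes in short steps, Python scripts to look and compute and a tool call to move; the robot and the scene stay as the last step left them, time stands still between calls to the robot, and variables do not carry over. Pictures are saved under pics/ and viewed, and the job is handed in when it is done.

Besides the shell and the picture viewer there is one more tool, called as name([rows], argument=value, ...), one row to a line, values as JSON. arm_command: Moves the arm, as the interface text tells. Its arguments: {"type":"object","properties":{"deltas":{"type":"array","items":{"type":"array","items":{"type":"number"}}}},"required":["deltas"]}

```bash
ls; mkdir -p pics
python3 - <<'E'
from bench import env, viewer
import cv2
s=env.state(); print({k:(v if not hasattr(v,'round') else v.round(4)) for k,v in s.items()})
for n in ["scene","side","wrist"]:
    im=viewer.capture(n); cv2.imwrite(f"pics/{n}0.png",im[:,:,::-1]); print(n,viewer.camera_params(n))
E
```

```text
pics
{'t': 0.0, 'joints': array([ 3.3370e-01,  4.0800e-02,  8.3800e-02, -5.0000e-04, -1.6155e+00,
       -3.3370e-01]), 'dq': array([ 0.0001,  0.0018,  0.001 ,  0.0019, -0.0002, -0.0004]), 'joint_torque': array([-7.00000e-04, -3.68201e+01,  3.47413e+01,  6.93230e+00,
       -5.50000e-03, -0.00000e+00]), 'ee_pos': array([5.997e-01, 1.000e-04, 2.303e-01]), 'tcp_rot': array([[ 1.0e-04, -1.0e+00, -1.8e-03],
       [-1.0e+00, -1.0e-04, -1.0e-04],
       [ 1.0e-04,  1.8e-03, -1.0e+00]]), 'force': array([ 0.032 ,  0.5048, -0.1478]), 'torque': array([ 0.0237, -0.0169, -0.035 ]), 'opening': 0.9974044670041278}
scene {'fx': 520.7465043030007, 'fy': 520.7465043030007, 'cx': 322.8280480013177, 'cy': 194.60360198009636, 'origin': array([ 1.13664276, -0.74798189,  1.27486095]), 'rotation': array([[ 0.76569048, -0.50859437,  0.3937637 ],
       [ 0.64296544,  0.58835979, -0.49033479],
       [ 0.01770679,  0.62862113,  0.77751009]])}
side {'fx': 447.41912420474563, 'fy': 447.41912420474563, 'cx': 317.5668904513999, 'cy': 205.93029755896586, 'origin': array([-0.73573906, -0.4468095 ,  0.97892084]), 'rotation': array([[ 0.31395825,  0.54272155, -0.7790273 ],
       [-0.94914281,  0.15899364, -0.27175163],
       [-0.02362507,  0.82472683,  0.56503762]])}
wrist {'fx': 295.7067535999029, 'fy': 295.7067535999029, 'cx': 320.4663927517443, 'cy': 198.78876292275086, 'T_tool_cam': array([[ 6.18949173e-04,  9.46851397e-01,  3.21670715e-01,
         8.24406570e-02],
       [ 9.99999807e-01, -5.70461195e-04, -2.44993002e-04,
        -1.38681064e-05],
       [-4.84713063e-05,  3.21670804e-01, -9.46851568e-01,
        -1.41930016e-01],
       [ 0.00000000e+00,  0.00000000e+00,  0.00000000e+00,
         1.00000000e+00]])}
```

View pics/scene0.png

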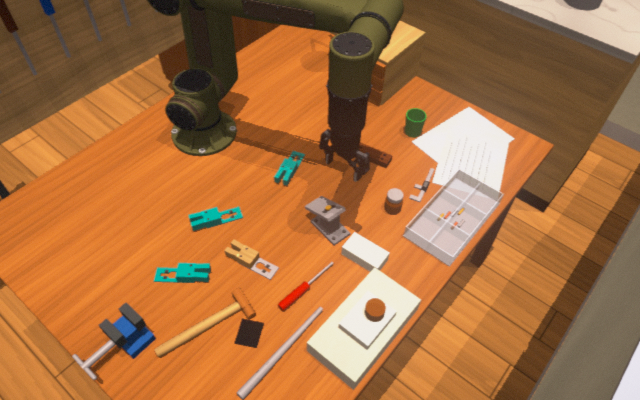

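View pics/side0.png

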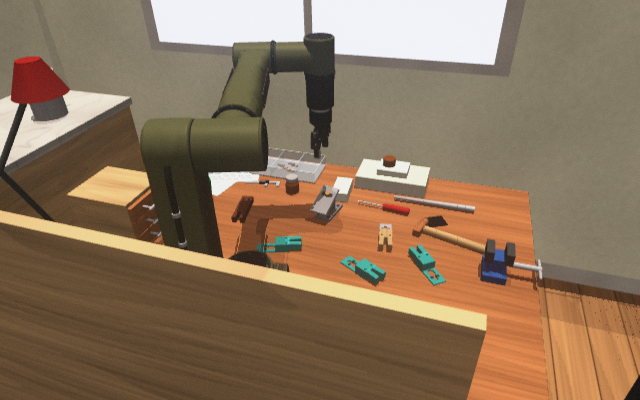

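View pics/wrist0.png

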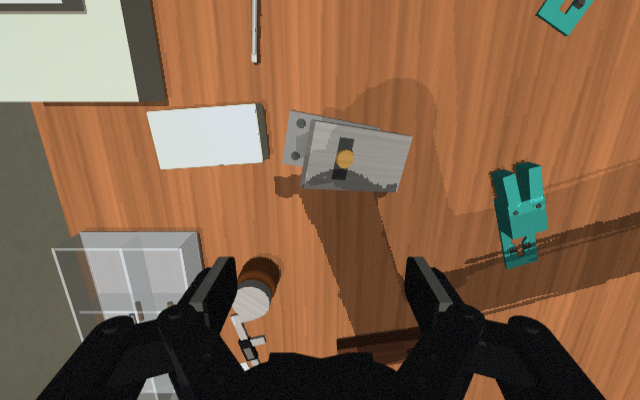

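The scene view shows the pale pin at about (250,257), with the steel tail lower right at (265,268). The wrist view shows the mount's face at (355,155), the brass stud at (345,159), and the low end to the right, towards the robot.

```bash
cat > h.py <<'E'
from bench import env, viewer
import numpy as np, cv2
def cam(name, s=None):
    p=viewer.camera_params(name)
    if name=="wrist":
        s=s or env.state(); T=np.eye(4);T[:3,:3]=s["tcp_rot"];T[:3,3]=s["ee_pos"]
        M=T@p["T_tool_cam"]; R,o=M[:3,:3],M[:3,3]
    else: R,o=p["rotation"],p["origin"]
    return dict(R=np.array(R),o=np.array(o),f=p["fx"],cx=p["cx"],cy=p["cy"])
def proj(c,P):
    q=(np.atleast_2d(P)-c["o"])@c["R"]
    return np.c_[c["cx"]+c["f"]*q[:,0]/-q[:,2], c["cy"]+c["f"]*-q[:,1]/-q[:,2]]
def ray(c,uv):
    uv=np.atleast_2d(uv).astype(float)
    d=np.c_[(uv[:,0]-c["cx"])/c["f"],-(uv[:,1]-c["cy"])/c["f"],-np.ones(len(uv))]
    return d@c["R"].T
def onz(c,uv,z):
    d=ray(c,uv); t=(z-c["o"][2])/d[:,2]; return c["o"]+d*t[:,None]
def rz(a): c,s=np.cos(a),np.sin(a); return np.array([[c,-s,0],[s,c,0],[0,0,1.]])
def ry(a): c,s=np.cos(a),np.sin(a); return np.array([[c,0,s],[0,1,0],[-s,0,c]])
def zoom(im,x,y,w,h,k,fn):
    cv2.imwrite(fn,cv2.resize(im[y:y+h,x:x+w,::-1],None,fx=k,fy=k,interpolation=cv2.INTER_CUBIC))
E
python3 - <<'E'
from h import *
im=viewer.capture("scene"); zoom(im,200,170,170,130,4.5,"pics/sz.png")
c=cam("scene")
for q in ["pin","mount"]:
    for r in viewer.trace("scene",q): print(q,r["p"],r["box"])
print(onz(c,[[240,250],[270,270],[323,207]],0.02).round(3))
w=viewer.capture("wrist"); zoom(w,260,90,180,125,4.4,"pics/wz.png")
E
```

```text
pin 0.86 [223.4, 243.2, 55.6, 33.6]
pin 0.77 [187.7, 206.9, 53.1, 26.1]
pin 0.65 [275.0, 153.6, 28.4, 31.3]
pin 0.63 [155.6, 289.1, 100.9, 68.0]
pin 0.56 [156.0, 264.4, 52.0, 20.7]
mount 0.76 [306.0, 198.5, 44.2, 46.4]
[[ 0.453 -0.266  0.02 ]
 [ 0.563 -0.258  0.02 ]
 [ 0.533  0.007  0.02 ]]
```

View pics/sz.png

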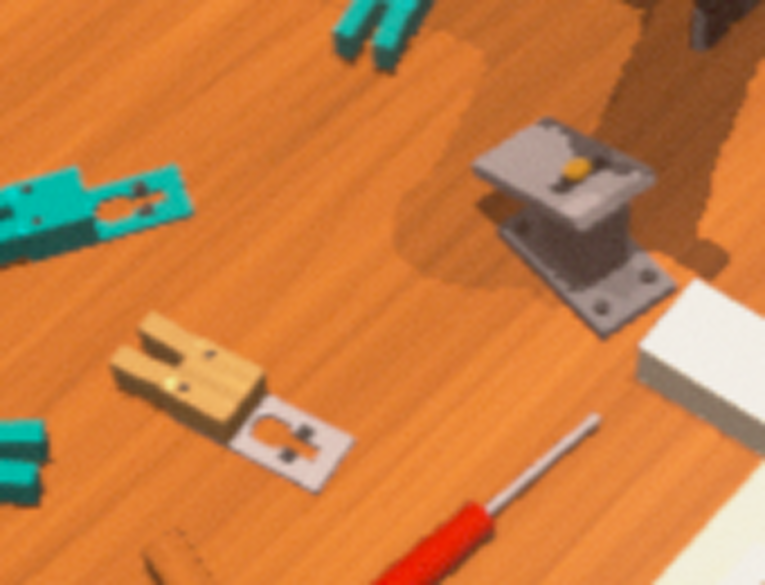

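View pics/wz.png

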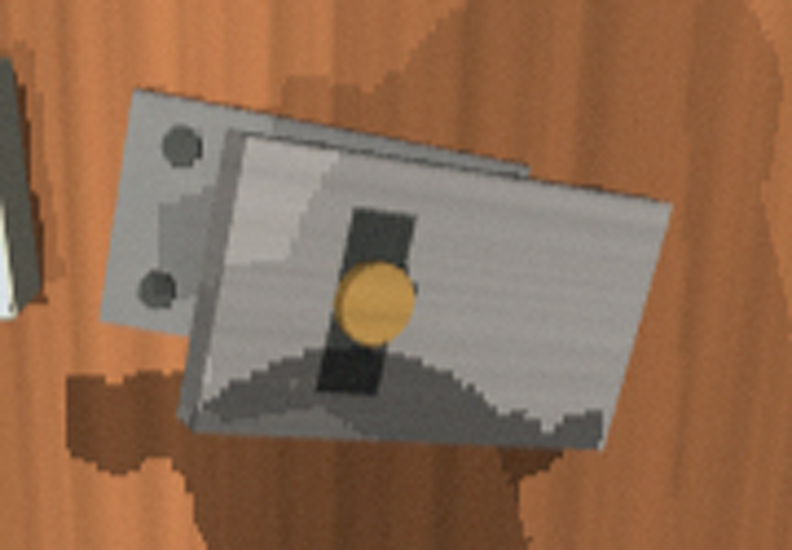

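```bash
cat > mount.py <<'E'
from h import *
from scipy.optimize import least_squares
A=np.deg2rad(25)
def seatR(yaw): return rz(yaw)@ry(-A)
def seat(p,P): return np.array([p[0],p[1],0.085])+np.atleast_2d(P)@seatR(p[2]).T
FC=np.array([[36,32,0],[36,-32,0],[-80,-32,0],[-80,32,0]])/1000.
E
python3 - <<'E'
from mount import *
c=cam("wrist")
uv=np.array([[240,133],[203,415],[602,450],[672,203]])/4.4+[260,90]
op=np.array([[382,212],[350,394]])/4.4+[260,90]
best=None
for F,nm in [(FC,"ccw"),(FC[[1,0,3,2]],"cw")]:
  for y0 in np.arange(-3,3.1,1):
    r=least_squares(lambda p:(proj(c,seat(p,F))-uv).ravel(),[.55,0,y0])
    if best is None or r.cost<best[0]: best=(r.cost,r.x,nm,r.fun.round(1))
print(best)
p=best[1]
hd=np.array([[374,304]])/4.4+[260,90]
r=least_squares(lambda q:(proj(c,seat(p,[q[0],q[1],.0095]))-hd).ravel(),[0,0]);print("stud",r.x)
# opening mid line
for u in op: 
  r=least_squares(lambda q:(proj(c,seat(p,[q[0],q[1],0]))-u).ravel(),[0,0]);print("op end",r.x)
# check in scene
print(proj(cam("scene"),seat(p,FC)).round(1))
E
```

```text
(np.float64(8.263746591147154), array([ 0.57767857, -0.02716349, -0.1927681 ]), 'cw', array([ 1.7, -1.1, -2.4,  2.4,  0.1, -0.7,  0.5, -0.5]))
stud [ 0.0033056  -0.00087372]
op end [ 0.0005749  -0.01929521]
op end [-0.00160821  0.02241525]
[[343.9 206.8]
 [326.5 217.9]
 [303.8 205.3]
 [320.6 195. ]]
```

Run:
```python
from mount import *
c=cam("scene")
P=np.array([[48,22,4],[48,-22,4],[-17,22,32],[-17,-22,32],[-104,22,32],[-104,-22,32]])/1000
uv=np.array([[353,437],[318,490],[265,372],[225,430],[152,315],[112,352]])/4.5+[200,170]
f=lambda p:(proj(c,np.array([p[0],p[1],0])+P@rz(p[2]).T)-uv).ravel()
r=least_squares(f,[.5,-.26,0]);print(r.x,r.fun.round(1))
```

```text
[ 0.52603851 -0.25968723  0.17120939] [ 0.5  0.6 -0.5  0.6  0.2 -0.4 -0.  -1.7  0.1 -1.  -0.3  2. ]
```

arm_command([
  [0,0,-0.14,0.04,0.017,0,1],
  [0,0,-0.28,0.08,0.034,0,1],
  [0,0,-0.42,0.12,0.051,0,1],
  [0,0,-0.56,0.16,0.068,0,1],
  [0,0,-0.7,0.2,0.085,0,1],
])

```text
t: 0.85
ee_pos: [0.5141, -0.2013, 0.2315]
tcp_rot: [[0.649, -0.761, 0.0], [-0.761, -0.649, -0.0], [0.0, -0.0, -1.0]]
force: [1.0, -0.8, -0.1]
opening: 1.001
```

arm_command([
  [0,0,-0.14,0.01,0.02,0,1],
  [0,0,-0.28,0.02,0.04,0,1],
  [0,0,-0.42,0.033,0.063,0,1],
  [0,0,-0.56,0.033,0.063,0,1],
  [0,0,-0.7,0.033,0.063,0,1],
])

```text
t: 1.35
ee_pos: [0.4876, -0.2666, 0.2313]
tcp_rot: [[0.986, -0.166, -0.0], [-0.166, -0.986, 0.0], [-0.0, -0.0, -1.0]]
force: [-0.1, 0.9, -0.7]
opening: 0.997
```

arm_command([
  [0,0,-0.14,0,0,0,1],
  [0,0,-0.28,0,0,0,1],
  [0,0,-0.335,0,0,0,1],
  [0,0,-0.335,0,0,0,1],
])

```text
t: 1.75
ee_pos: [0.488, -0.2658, 0.2313]
tcp_rot: [[0.987, 0.164, -0.0], [0.164, -0.987, 0.0], [-0.0, -0.0, -1.0]]
force: [-0.1, 0.4, 1.0]
opening: 0.999
```

Run:
```python
from h import *
im=viewer.capture("wrist"); cv2.imwrite("pics/w1.png",im[:,:,::-1])
print(env.state()["joints"].round(3),env.state()["ee_pos"])
c=cam("wrist");P=np.array([[48,22,4],[48,-22,4],[-17,22,32],[-17,-22,32],[-104,22,32],[-104,-22,32],[0,0,4]])/1000
print(proj(c,np.array([.526,-.2597,0])+P@rz(.171).T).round(0))
```

```text
[-0.137 -0.078 -0.031 -0.    -1.617  1.871] [ 0.48801573 -0.26580176  0.23127086]
[[302.  95.]
 [339.  95.]
 [302. 154.]
 [340. 154.]
 [304. 223.]
 [339. 223.]
 [321. 136.]]
```

View pics/w1.png

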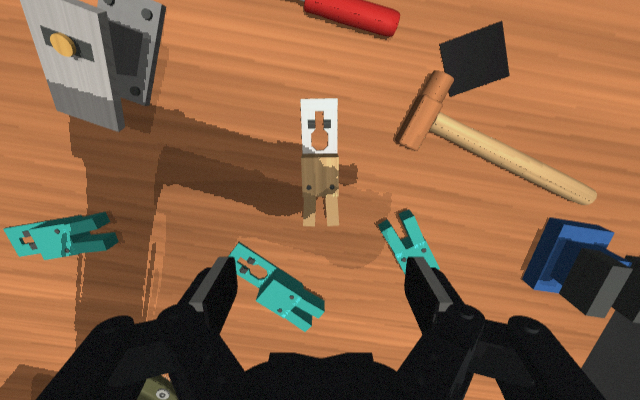

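The pin is at about (320,160), tail up, with nothing close beside it; my projection agrees to about 3 px. I'll zoom in to refine that.

Run:
```python
from h import *
im=viewer.capture("wrist"); zoom(im,265,80,110,160,3.7,"pics/w1z.png"); zoom(im,10,0,170,140,4.5,"pics/w1m.png")
```

```text
(no output)
```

View pics/w1z.png

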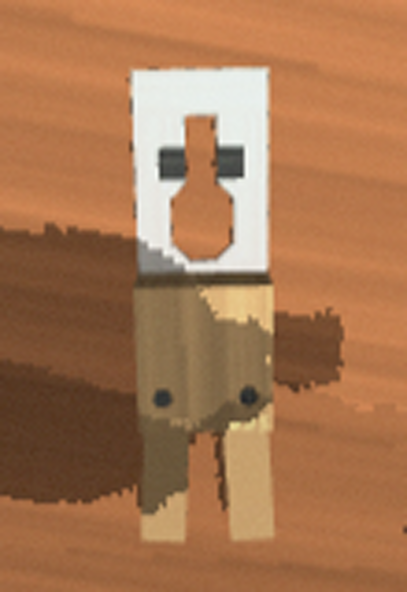

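View pics/w1m.png

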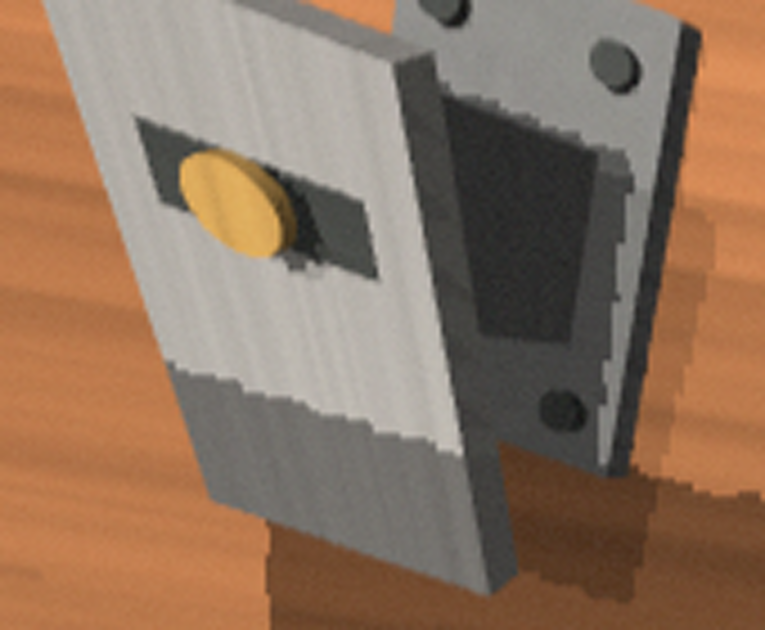

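Run:
```python
from mount import *
c=cam("wrist")
s0=dict(tcp_rot=np.array([[1e-4,-1,-1.8e-3],[-1,-1e-4,-1e-4],[1e-4,1.8e-3,-1]]),ee_pos=np.array([.5997,.0001,.2303]))
c0=cam("wrist",s0)
P=np.array([[48,22,4],[48,-22,4],[-17,22,32],[-17,-22,32],[-104,22,32],[-104,-22,32]])/1000
uv=np.array([[133,70],[269,68],[134,287],[271,284],[140,540],[273,540]])/3.7+[265,80]
f=lambda p:(proj(c,np.array([p[0],p[1],0])+P@rz(p[2]).T)-uv).ravel()
r=least_squares(f,[.52,-.26,.17]);print("pin",r.x.round(4),r.fun.round(1)); p=r.x
print("hole in grip",(p[:2]+rz(p[2])[:2,:2]@[-.04,0]).round(4))
F0=FC[[1,0,3,2]]; uv0=np.array([[240,133],[203,415],[602,450],[672,203]])/4.4+[260,90]
F1=FC[[1,2,3]]; uv1=np.array([[393,65],[490,595],[212,498]])/4.5+[10,0]
sc=cam("scene"); F2=FC[[3,0,1,2]]
res={}
for nm,g in dict(both=lambda p:np.r_[(proj(c0,seat(p,F0))-uv0).ravel(),(proj(c,seat(p,F1))-uv1).ravel()], one=lambda p:(proj(c,seat(p,F1))-uv1).ravel()).items():
  r=least_squares(g,[.57,-.03,-.19]);m=r.x; print(nm,m.round(4),r.fun.round(1))
  for cc,u in [(c,np.array([[240,204]])/4.5+[10,0]),(c0,np.array([[374,304]])/4.4+[260,90])]:
    q=least_squares(lambda q:(proj(cc,seat(m,[q[0],q[1],.0095]))-u).ravel(),[0,0]).x; print(" stud",q.round(4))
```

```text
pin [ 0.5222 -0.2589  0.1751] [-0.3 -0.3  0.1 -0.2 -0.2  0.1  0.5  0.4  0.4  0.2 -0.5 -0.2]
hole in grip [ 0.4828 -0.2659]
both [ 0.5779 -0.0275 -0.1907] [ 1.5 -0.8 -2.5  2.8  0.  -0.6  0.4 -0.6  0.7 -0.1  0.1  0.4 -0.3  0.3]
 stud [ 0.0035 -0.0037]
 stud [ 0.0032 -0.0011]
one [ 0.5779 -0.0273 -0.1882] [ 0.3 -0.4  0.   0.3 -0.4  0.3]
 stud [ 0.0035 -0.0039]
 stud [ 0.0032 -0.0013]
```

Run:
```python
from mount import *
c=cam("wrist");g=np.array([.4828,-.2659,0]);R=rz(.175)
for z in (.032,.0): print(((onz(c,[[377,222],[390,218],[408,262],[398,210],[412,210],[238,242],[325,297],[308,328]],z)-g)@R).round(3)[:,:2].tolist())
```

```text
[[-0.059, -0.071], [-0.054, -0.086], [-0.117, -0.114], [-0.044, -0.096], [-0.044, -0.113], [-0.085, 0.106], [-0.171, -0.005], [-0.223, 0.02]]
[[-0.073, -0.077], [-0.068, -0.094], [-0.136, -0.125], [-0.056, -0.104], [-0.056, -0.123], [-0.101, 0.116], [-0.195, -0.005], [-0.252, 0.022]]
```

arm_command([
  [0,0,-0.01,-0.005,0,0.04,1],
  [0,0,-0.01,-0.005,0,0.08,1],
  [0,0,-0.01,-0.005,0,0.12,1],
  [0,0,-0.01,-0.005,0,0.16,1],
  [0,0,-0.01,-0.005,0,0.18,1],
])

```text
t: 2.35
ee_pos: [0.4811, -0.2659, 0.0471]
tcp_rot: [[0.985, 0.171, -0.005], [0.171, -0.985, 0.002], [-0.004, -0.003, -1.0]]
force: [-0.3, 0.3, -0.4]
opening: 0.999
```

Run:
```python
from mount import *
im=viewer.capture("wrist");cv2.imwrite("pics/w2.png",im[:,:,::-1])
s=env.state();print(s["ee_pos"].round(4),np.arctan2(s["tcp_rot"][1,0],s["tcp_rot"][0,0]))
```

```text
[ 0.48   -0.2654  0.0447] 0.17206498303174209
```

View pics/w2.png

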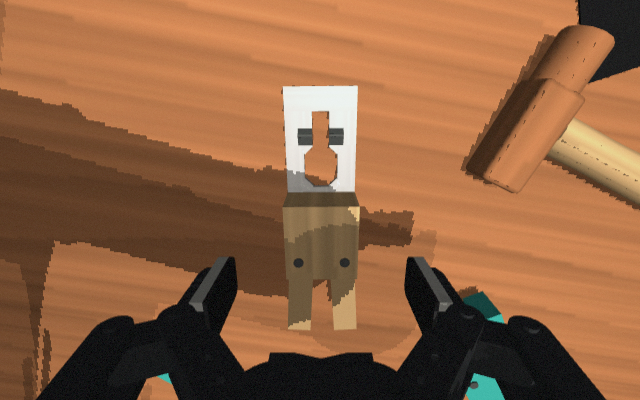

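The pin is centred between the open fingers, block at (320,245). I'll let the arm settle before the last descent.

arm_command([
  [0,0,0,0,0,0,1],
  [0,0,0,0,0,0,1],
])

```text
t: 2.6
ee_pos: [0.4841, -0.2671, 0.0533]
tcp_rot: [[0.985, 0.173, 0.002], [0.173, -0.985, -0.001], [0.002, 0.002, -1.0]]
force: [0.7, -0.4, 0.3]
opening: 0.998
```

Run:
```python
from mount import *
im=viewer.capture("wrist");zoom(im,270,75,100,100,6,"pics/w3.png");zoom(im,200,180,240,160,3.3,"pics/w3b.png")
s=env.state();print(s["ee_pos"].round(4),s["tcp_rot"].round(3))
```

```text
[ 0.4843 -0.2671  0.0536] [[ 0.985  0.173  0.003]
 [ 0.173 -0.985 -0.001]
 [ 0.003  0.002 -1.   ]]
```

View pics/w3b.png

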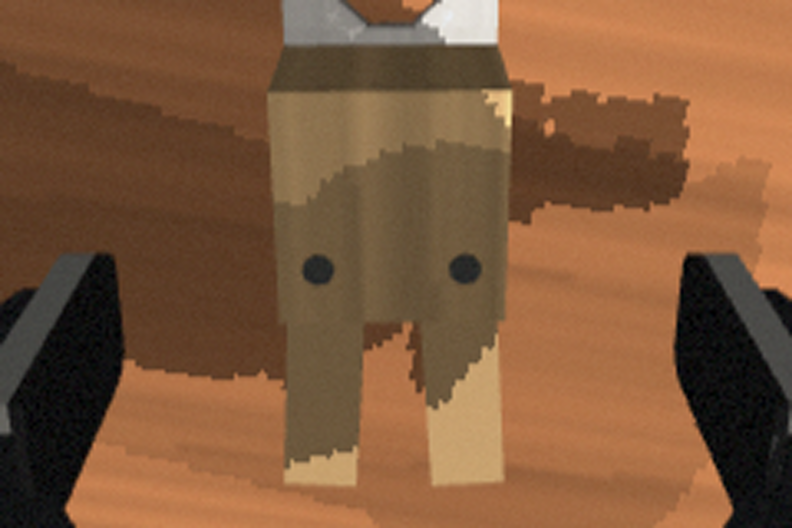

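View pics/w3.png

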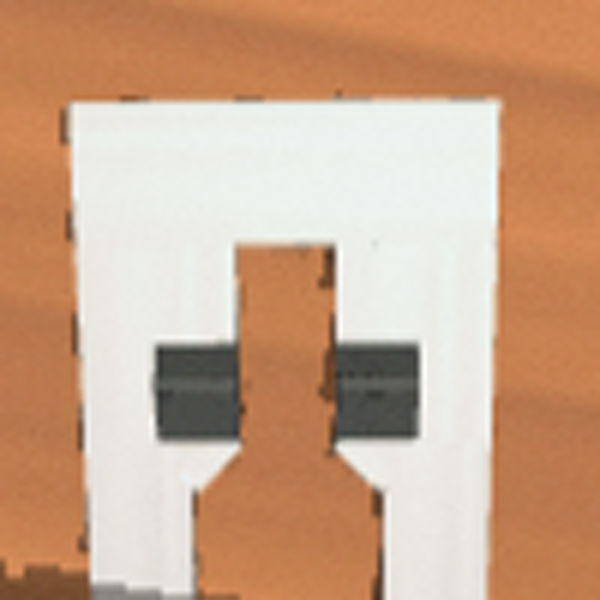

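Run:
```python
from mount import *
s=dict(ee_pos=np.array([.4843,-.2671,.0536]),tcp_rot=np.array([[.985,.173,.003],[.173,-.985,-.001],[.003,.002,-1]]))
c=cam("wrist",s)
P=np.array([[48,22,4],[48,-22,4],[-17,22,32],[-17,-22,32],[-104,22,32],[-104,-22,32]])/1000
uv=np.array([[70,103],[499,101],[0,0],[0,0],[0,0],[0,0]])/6+[270,75]
uv[2:]=np.array([[269,92],[512,90],[285,486],[503,484]])/3.3+[200,180]
f=lambda p:(proj(c,np.array([p[0],p[1],0])+P@rz(p[2]).T)-uv).ravel()
r=least_squares(f,[.52,-.26,.17]);p=r.x;print("pin",r.x.round(4),r.fun.round(1)) 
g=p[:2]+rz(p[2])[:2,:2]@[-.04,0];print(g, (rz(-.175)[:2,:2]@(g-s["ee_pos"][:2])).round(4))
s=env.state();print(s["ee_pos"])
```

```text
pin [ 0.5223 -0.2586  0.1814] [-0.3 -0.1  0.4 -0.2 -0.5  0.2  0.4  0.2  0.9 -0.1 -0.9  0. ]
[ 0.48298333 -0.26585036] [-0.0011  0.0015]
[ 0.48432729 -0.26706492  0.05359135]
```

arm_command([
  [0,0,-0.004,-0.001,-0.001,0.01,1],
  [0,0,-0.004,-0.001,-0.001,0.02,1],
  [0,0,-0.004,-0.001,-0.001,0.03,1],
  [0,0,-0.004,-0.001,-0.001,0.038,1],
  [0,0,-0.004,-0.001,-0.001,0.042,1],
])

```text
t: 3.15
ee_pos: [0.4813, -0.2656, 0.0078]
tcp_rot: [[0.984, 0.177, -0.002], [0.177, -0.984, 0.0], [-0.002, -0.001, -1.0]]
force: [0.3, 0.4, 0.3]
opening: 1.0
```

arm_command([
  [0,0,0,0,0,0,1],
  [0,0,0,0,0,0,1],
  [0,0,0,0,0,0,1],
  [0,0,0,0,0,0,1],
])

```text
t: 3.55
ee_pos: [0.4822, -0.2659, 0.0098]
tcp_rot: [[0.984, 0.177, 0.001], [0.177, -0.984, -0.0], [0.001, 0.0, -1.0]]
force: [0.4, 0.4, 1.4]
opening: 1.007
```

arm_command([
  [0,0,0,0.0005,0,0.003,1],
  [0,0,0,0.0005,0,0.0055,1],
  [0,0,0,0.0005,0,0.0055,1],
  [0,0,0,0.0005,0,0.0055,1],
])

```text
t: 3.95
ee_pos: [0.4823, -0.2657, 0.0036]
tcp_rot: [[0.984, 0.177, -0.0], [0.177, -0.984, 0.0], [-0.0, -0.0, -1.0]]
force: [0.6, -0.4, -0.3]
opening: 0.998
```

arm_command([
  [0,0,0,0,0,0,0.3],
  [0,0,0,0,0,0,0],
  [0,0,0,0,0,0,-0.2],
  [0,0,0,0,0,0,-0.5],
  [0,0,0,0,0,0,-1],
])

```text
t: 4.45
ee_pos: [0.4827, -0.2658, 0.0042]
tcp_rot: [[0.984, 0.177, 0.001], [0.177, -0.984, -0.0], [0.001, 0.0, -1.0]]
force: [0.6, -0.3, 1.7]
opening: 0.502
```

arm_command([
  [0,0,0,0,0,0,-1],
  [0,0,0,0,0,0,-1],
  [0,0,0,0,0,0,-1],
  [0,0,0,0,0,0,-1],
])

```text
t: 4.85
ee_pos: [0.4827, -0.2658, 0.0041]
tcp_rot: [[0.984, 0.177, 0.001], [0.177, -0.984, -0.0], [0.0, 0.0, -1.0]]
force: [-0.2, 0.8, 3.7]
opening: 0.5
```

Run:
```python
from mount import *
im=viewer.capture("wrist");cv2.imwrite("pics/w4.png",im[:,:,::-1])
s=env.state();print(s["ee_pos"].round(4),s["tcp_rot"].round(3),s["opening"],s["force"])
```

```text
[ 0.4827 -0.2658  0.0041] [[ 0.984  0.177  0.001]
 [ 0.177 -0.984 -0.   ]
 [ 0.     0.    -1.   ]] 0.5076009475834163 [-0.35840908  0.54479867  4.14750288]
```

View pics/w4.png

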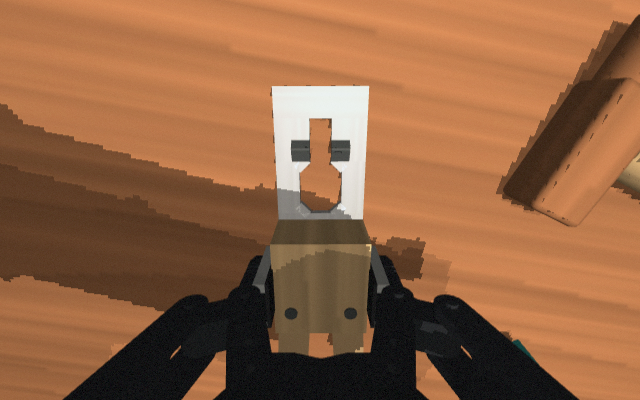

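The pin is gripped at (320,290), opening 0.50, tail straight up in the view. I'll fit its pose in the hand, then lift.

Run:
```python
from mount import *
im=viewer.capture("wrist");zoom(im,260,75,120,150,4,"pics/w5.png")
```

```text
(no output)
```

View pics/w5.png

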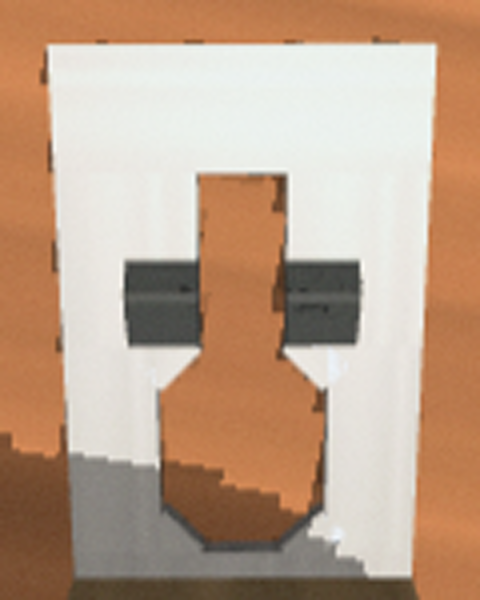

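arm_command([
  [0,0,0,0,0,-0.01,-1],
  [0,0,0,0,0,-0.03,-1],
  [0,0,0,0,0,-0.055,-1],
  [0,0,0,0,0,-0.085,-1],
  [0,0,0,0,0,-0.12,-1],
])

```text
t: 5.45
ee_pos: [0.481, -0.2651, 0.1231]
tcp_rot: [[0.984, 0.177, -0.004], [0.177, -0.984, 0.002], [-0.004, -0.002, -1.0]]
force: [0.4, 0.1, -2.7]
opening: 0.508
```

Run:
```python
from mount import *
s=dict(ee_pos=np.zeros(3),tcp_rot=np.eye(3)); c=cam("wrist",s)  # tool frame
P=np.array([[48,22,4],[48,-22,4],[34,5.25,4],[34,-5.25,4],[-17,22,4],[-17,-22,4],[-13.5,4.7,4],[-13.5,-4.7,4]])/1000
uv=np.array([[47,45],[437,45],[197,173],[288,173],[76,577],[411,577],[203,545],[282,545]])/4+[260,75]
D=np.diag([1,-1,-1.])
def f(p): 
    R=rz(p[2])@D
    return (proj(c,np.array([p[0],p[1],p[3]])+P@R.T)-uv).ravel()
r=least_squares(f,[.04,0,0,.004]);print(r.x.round(4),r.fun.round(1))
g=lambda q:f([q[0],q[1],q[2],.0041]); r=least_squares(g,[.04,0,0]);print(r.x.round(4),r.fun.round(1))
```

```text
[ 0.0403 -0.0003 -0.0021  0.0058] [ 0.4 -0.  -0.3 -0.2  0.2 -0.2 -0.2 -0.2 -0.2 -0.7 -0.1 -0.8  1.   1.1
 -0.8  1. ]
[ 0.0405 -0.0003 -0.0021] [-0.2 -0.8  0.3 -0.9  0.  -0.5 -0.1 -0.6 -0.6  0.1  0.3 -0.   0.9  1.8
 -0.7  1.7]
```

```bash
cat >> mount.py <<'E'
from scipy.spatial.transform import Rotation as Ro
M=np.array([.5779,-.0273,-.190])
D=np.diag([1,-1,-1.])
HT=np.array([.0403,0,.0045])   # hole in tool
def target(hole_seat):
    R=seatR(M[2])@D
    return seat(M,hole_seat)[0]-R@HT, R
def delta(hole_seat,s=None):
    s=s or env.state(); p,R=target(hole_seat); T=s["tcp_rot"]
    return np.r_[Ro.from_matrix(T.T@R).as_rotvec(),T.T@(p-s["ee_pos"])].round(4), p.round(4)
def hole_now(s=None):
    s=s or env.state(); w=s["ee_pos"]+s["tcp_rot"]@HT
    return (seatR(M[2]).T@(w-[M[0],M[1],.085])).round(4), np.rad2deg(Ro.from_matrix((seatR(M[2])@D).T@s["tcp_rot"]).as_rotvec()).round(2)
E
python3 - <<'E'
from mount import *
print(env.state()["ee_pos"]); print(*delta([-.08,-.0025,.07])); print(*delta([-.08,-.0025,.1]))
E
```

```text
[ 0.48099345 -0.26512881  0.1230685 ]
[-0.082   0.4355  0.3618  0.0056 -0.2651  0.022 ] [ 0.4394 -0.0032  0.1017]
[-0.082   0.4355  0.3618 -0.0064 -0.2697 -0.0051] [ 0.427  -0.0008  0.1289]
```

arm_command([
  [-0.008,0.044,0.036,0,-0.02,-0.005,-1],
  [-0.02,0.109,0.09,0,-0.055,-0.01,-1],
  [-0.033,0.174,0.145,-0.002,-0.095,-0.012,-1],
  [-0.045,0.24,0.2,-0.003,-0.135,-0.012,-1],
  [-0.055,0.295,0.245,-0.004,-0.175,-0.01,-1],
])

```text
t: 5.95
ee_pos: [0.4464, -0.0936, 0.1332]
tcp_rot: [[0.953, -0.076, 0.294], [-0.068, -0.997, -0.038], [0.296, 0.016, -0.955]]
force: [-0.4, 1.0, -1.6]
opening: 0.505
```

Run:
```python
from mount import *
print(env.state()["ee_pos"]); print(*delta([-.08,-.0025,.1]))
```

```text
[ 0.44638066 -0.09364449  0.13324759]
[-0.026   0.135   0.1124 -0.026  -0.0911 -0.005 ] [ 0.427  -0.0008  0.1289]
```

arm_command([
  [-0.007,0.035,0.03,-0.007,-0.025,-0.001,-1],
  [-0.014,0.07,0.06,-0.013,-0.05,-0.002,-1],
  [-0.02,0.105,0.09,-0.02,-0.072,-0.004,-1],
  [-0.026,0.135,0.112,-0.026,-0.085,-0.005,-1],
  [-0.026,0.135,0.112,-0.026,-0.091,-0.005,-1],
])

```text
t: 6.45
ee_pos: [0.4266, -0.0003, 0.1277]
tcp_rot: [[0.892, -0.181, 0.413], [-0.163, -0.983, -0.078], [0.421, 0.002, -0.907]]
force: [-0.2, -0.2, -2.4]
opening: 0.503
```

arm_command([
  [0,0,0,0,0,0,-1],
  [0,0,0,0,0,0,-1],
  [0,0,0,0,0,0,-1],
  [0,0,0,0,0,0,-1],
  [0,0,0,0,0,0,-1],
])

```text
t: 6.95
ee_pos: [0.4277, -0.0023, 0.1292]
tcp_rot: [[0.892, -0.186, 0.413], [-0.167, -0.983, -0.08], [0.421, 0.003, -0.907]]
force: [0.5, -0.4, -2.3]
opening: 0.505
```

Run:
```python
from mount import *
s=env.state();print(s["t"],s["force"].round(2),s["torque"].round(3));print(hole_now(),delta([-.08,-.0025,.07]))
im=viewer.capture("wrist");cv2.imwrite("pics/w6.png",im[:,:,::-1])
```

```text
6.95 [ 0.46 -0.41 -2.26] [2.760e-01 1.551e+00 1.000e-03]
(array([-0.079 , -0.0037,  0.0998]), array([-0.06, -0.11, -0.24])) (array([ 0.001 ,  0.0019,  0.0041, -0.001 , -0.0014,  0.0299]), array([ 0.4394, -0.0032,  0.1017]))
```

View pics/w6.png

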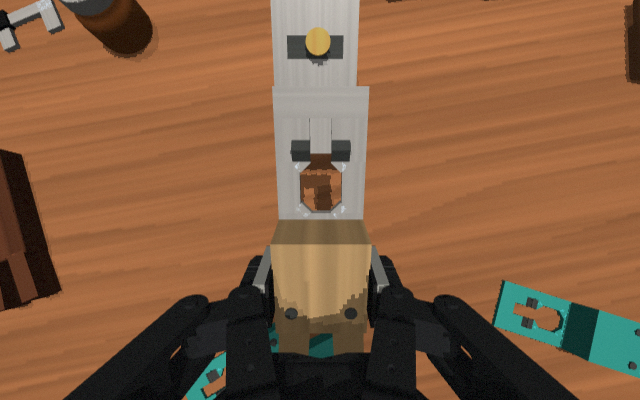

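Run:
```python
from mount import *
im=viewer.capture("wrist");zoom(im,255,0,120,100,6.5,"pics/w7.png")
print(hole_now())
```

```text
(array([-0.079 , -0.0034,  0.0998]), array([-0.03, -0.1 , -0.26]))
```

View pics/w7.png

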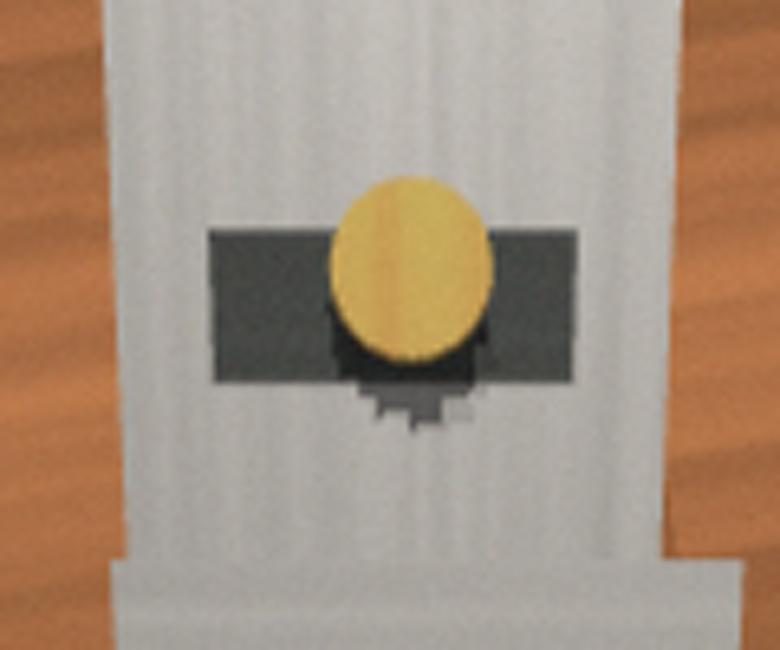

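Run:
```python
from mount import *
s=env.state();c=cam("wrist",s)
R=seatR(M[2]);o=np.array([M[0],M[1],.085])
def pl(uv,z):
    d=ray(c,np.atleast_2d(uv)/6.5+[255,0])@R; q=(c["o"]-o)@R
    return (q+d*((z-q[2])/d[:,2])[:,None]).round(4)
print("edges",pl([[103,0],[129,555],[682,0],[663,555]],0)[:,:2].tolist())
print("opening",pl([[208,230],[577,230],[213,382],[574,382]],0)[:,:2].tolist())
print("head",pl([[411,268],[329,268],[494,268],[411,177],[411,362]],.0095)[:,:2].tolist())
print("tailcorners expected px",((proj(c,s["ee_pos"]+(HT+np.array([[.048,-.022,-.004],[.048,.022,-.004]]))@s["tcp_rot"].T)-[255,0])*6.5).round(0))
```

```text
edges [[0.0295, 0.0331], [-0.0276, 0.0328], [0.0298, -0.0306], [-0.0273, -0.0311]]
opening [[0.007, 0.0223], [0.0073, -0.0197], [-0.0087, 0.0222], [-0.0085, -0.0199]]
head [[0.0018, -0.0009], [0.0017, 0.0081], [0.0018, -0.01], [0.0106, -0.0009], [-0.0076, -0.0009]]
tailcorners expected px [[116. 552.]
 [751. 552.]]
```

The face is square in view, with the head at (318,41). Head and face widths match the listed sizes, so the stud sits about 0.9 mm to -y and 2 mm up from the opening. Next I'll hover the hole over it.

```bash
sed -i 's/^M=.*/M=np.array([.5779,-.0273,-.183])/; s/^HT=.*/HT=np.array([.040,-.0004,.0048])/' mount.py; echo 'S=np.array([.0018,-.0009])' >> mount.py
python3 - <<'E'
from mount import *
print(hole_now()); print(*delta([S[0],S[1],.06])); print(*delta([S[0],S[1],.03]))
E
```

```text
(array([-0.0793, -0.0022,  0.0995]), array([-0.2, -0.1,  0.1]))
[ 0.0035  0.0017 -0.0017  0.0812 -0.0015  0.0395] [ 0.5167 -0.0173  0.1276]
[ 0.0035  0.0017 -0.0017  0.0812 -0.0016  0.0695] [ 0.5292 -0.0196  0.1004]
```

arm_command([
  [0.003,0.002,-0.002,0.012,0,0.004,-1],
  [0.003,0.002,-0.002,0.035,-0.001,0.012,-1],
  [0.003,0.002,-0.002,0.058,-0.001,0.024,-1],
  [0.003,0.002,-0.002,0.075,-0.0015,0.035,-1],
  [0.003,0.002,-0.002,0.081,-0.0015,0.0395,-1],
])

```text
t: 7.55
ee_pos: [0.5173, -0.0176, 0.1266]
tcp_rot: [[0.892, -0.183, 0.414], [-0.165, -0.983, -0.079], [0.422, 0.002, -0.907]]
force: [-0.5, -0.1, -3.3]
opening: 0.503
```

arm_command([
  [0,0,0,0,0,0.01,-1],
  [0,0,0,0,0,0.02,-1],
  [0,0,0,0,0,0.027,-1],
  [0,0,0,0,0,0.03,-1],
  [0,0,0,0,0,0.03,-1],
])

```text
t: 8.05
ee_pos: [0.5287, -0.019, 0.0999]
tcp_rot: [[0.891, -0.181, 0.416], [-0.163, -0.984, -0.077], [0.423, 0.001, -0.906]]
force: [-0.3, -0.4, -2.5]
opening: 0.506
```

arm_command([
  [0,0,0,0,0,0,-1],
  [0,0,0,0,0,0,-1],
  [0,0,0,0,0,0,-1],
  [0,0,0,0,0,0,-1],
  [0,0,0,0,0,0,-1],
])

```text
t: 8.55
ee_pos: [0.5291, -0.019, 0.1005]
tcp_rot: [[0.891, -0.181, 0.416], [-0.164, -0.983, -0.077], [0.423, 0.0, -0.906]]
force: [0.1, 0.2, -2.2]
opening: 0.502
```

Run:
```python
from mount import *
s=env.state();print(hole_now(),s["force"].round(2)); print(*delta([S[0],S[1],.03]))
im=viewer.capture("wrist");cv2.imwrite("pics/w8.png",im[:,:,::-1]);zoom(im,255,70,130,160,3.7,"pics/w8z.png")
im=viewer.capture("scene");zoom(im,260,150,140,110,5.5,"pics/s8.png")
```

```text
(array([ 0.0017, -0.0003,  0.0302]), array([ 0.02,  0.05, -0.05])) [ 0.12  0.23 -2.18]
[-0.0003 -0.0008  0.0009  0.0001  0.0005  0.0002] [ 0.5292 -0.0196  0.1004]
```

View pics/w8z.png

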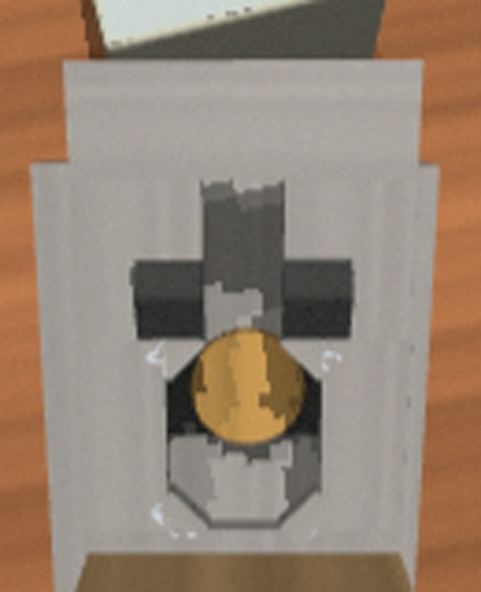

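View pics/s8.png

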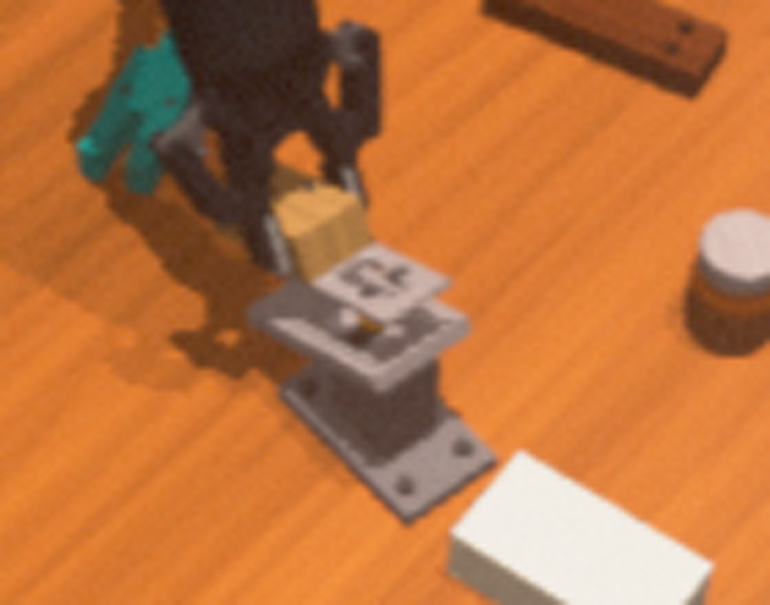

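Run:
```python
from mount import *
c=cam("wrist",dict(ee_pos=np.zeros(3),tcp_rot=np.eye(3)))
k=lambda uv:np.array(uv)/3.7+[255,70]
print("head",onz(c,k([[247.5,386.5],[247.5,327],[247.5,446],[191,386],[304,386]]),.0255).round(4))
print("plate pts (x-13.5 edge, block front, tail)",onz(c,k([[244,524],[244,554],[235,163]]),.0008).round(4)[:,:2]-[.040,0])
```

```text
head [[ 0.0406  0.0003  0.0255]
 [ 0.05    0.0003  0.0255]
 [ 0.0308  0.0004  0.0255]
 [ 0.0407 -0.0085  0.0255]
 [ 0.0407  0.0092  0.0255]]
plate pts (x-13.5 edge, block front, tail) [[-0.013  -0.0002]
 [-0.0175 -0.0002]
 [ 0.0357 -0.0014]]
```

Through the hole the brass head is visible and nearly centred: head at (322,174) in the image, about 0.5 mm to tool +y. I'll correct that and descend gently.

arm_command([
  [0,-0.001,0.001,0.0006,0.0005,0.004,-1],
  [0,-0.001,0.001,0.0006,0.0005,0.009,-1],
  [0,-0.001,0.001,0.0006,0.0005,0.014,-1],
  [0,-0.001,0.001,0.0006,0.0005,0.017,-1],
  [0,-0.001,0.001,0.0006,0.0005,0.018,-1],
])

```text
t: 9.15
ee_pos: [0.5368, -0.0213, 0.0835]
tcp_rot: [[0.892, -0.182, 0.414], [-0.165, -0.983, -0.077], [0.421, 0.001, -0.907]]
force: [-0.8, 0.8, -2.4]
opening: 0.501
```

arm_command([
  [0,0,0,0,0,0,-1],
  [0,0,0,0,0,0,-1],
  [0,0,0,0,0,0,-1],
  [0,0,0,0,0,0,-1],
])

```text
t: 9.55
ee_pos: [0.537, -0.0209, 0.0845]
tcp_rot: [[0.891, -0.182, 0.416], [-0.165, -0.983, -0.076], [0.423, -0.0, -0.906]]
force: [0.0, 0.2, -1.6]
opening: 0.506
```

Run:
```python
from mount import *
s=env.state();print(hole_now(),s["force"].round(2)); 
im=viewer.capture("wrist");zoom(im,255,70,130,160,3.7,"pics/w9z.png")
```

```text
(array([ 0.0023, -0.0008,  0.0123]), array([ 0.03, -0.  ,  0.  ])) [ 0.    0.24 -1.57]
```

View pics/w9z.png

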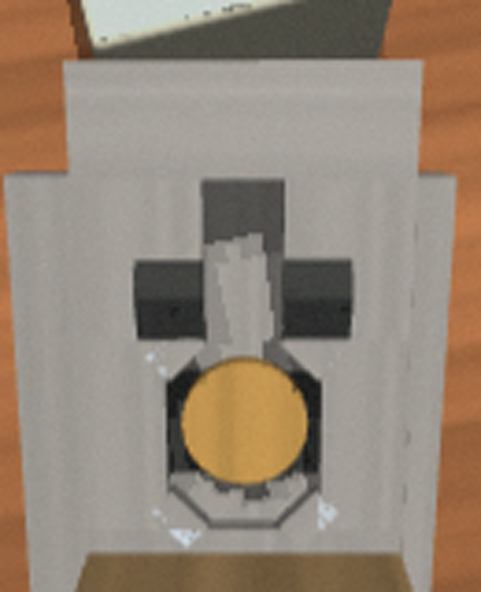

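The head is centred in the hole, at (321,184).

arm_command([
  [0,0,0,0,0,0.002,-1],
  [0,0,0,0,0,0.004,-1],
  [0,0,0,0,0,0.006,-1],
  [0,0,0,0,0,0.008,-1],
  [0,0,0,0,0,0.009,-1],
])

```text
t: 10.1
ee_pos: [0.5407, -0.0218, 0.0758]
tcp_rot: [[0.891, -0.182, 0.415], [-0.165, -0.983, -0.077], [0.422, 0.0, -0.907]]
force: [0.2, -1.5, -2.7]
opening: 0.501
```

arm_command([
  [0,0,0,0,0,0,-1],
  [0,0,0,0,0,0,-1],
  [0,0,0,0,0,0,-1],
])

```text
t: 10.4
ee_pos: [0.5408, -0.0217, 0.0763]
tcp_rot: [[0.891, -0.182, 0.415], [-0.165, -0.983, -0.077], [0.422, -0.0, -0.906]]
force: [-0.4, 0.5, -3.0]
opening: 0.501
```

```bash
cat > st.py <<'E'
from mount import *
s=env.state();print(s["t"],hole_now(s),"F seat",(seatR(M[2]).T@s["force"]).round(2),"T seat",(seatR(M[2]).T@s["torque"]).round(2))
E
python3 st.py
```

```text
10.4 (array([ 0.0023, -0.0008,  0.0032]), array([ 0.02, -0.01,  0.  ])) F seat [-1.7   0.42 -2.48] T seat [-0.02  1.6   0.02]
```

arm_command([
  [0,0,0,0,0,0.001,-1],
  [0,0,0,0,0,0.002,-1],
  [0,0,0,0,0,0.002,-1],
  [0,0,0,0,0,0.002,-1],
])

```text
t: 10.8
ee_pos: [0.5415, -0.0219, 0.0743]
tcp_rot: [[0.891, -0.182, 0.415], [-0.165, -0.983, -0.077], [0.422, -0.0, -0.907]]
force: [0.1, 0.1, -3.6]
opening: 0.504
```

```bash
python3 st.py
```

```text
10.8 (array([ 0.0021, -0.0009,  0.001 ]), array([ 0.  , -0.03,  0.  ])) F seat [-1.4   0.09 -3.31] T seat [0.03 1.61 0.  ]
```

arm_command([
  [0,0,0,0,0,0.001,-1],
  [0,0,0,0,0,0.001,-1],
  [0,0,0,0,0,0.001,-1],
])

```text
t: 11.1
ee_pos: [0.5419, -0.022, 0.0734]
tcp_rot: [[0.891, -0.182, 0.415], [-0.165, -0.983, -0.077], [0.422, -0.0, -0.906]]
force: [0.3, -0.5, -3.3]
opening: 0.502
```

```bash
python3 st.py
```

```text
11.1 (array([ 0.0022, -0.0009,  0.    ]), array([ 0.01, -0.02,  0.  ])) F seat [-1.   -0.48 -3.16] T seat [0.01 1.57 0.02]
```

arm_command([
  [0,0,0,0,0,0.001,-1],
  [0,0,0,0,0,0.001,-1],
  [0,0,0,0,0,0.001,-1],
])

```text
t: 11.4
ee_pos: [0.5425, -0.022, 0.0729]
tcp_rot: [[0.891, -0.182, 0.416], [-0.165, -0.983, -0.077], [0.423, -0.0, -0.906]]
force: [-1.6, 1.1, 0.2]
opening: 0.502
```

```bash
python3 st.py
```

```text
11.4 (array([ 0.0024, -0.0009, -0.0007]), array([0.01, 0.  , 0.  ])) F seat [-1.49  0.77  0.97] T seat [-0.08  1.95 -0.05]
```

Run:
```python
from mount import *
im=viewer.capture("wrist");zoom(im,255,70,130,160,3.7,"pics/w10.png")
im=viewer.capture("scene");zoom(im,270,160,110,85,6.5,"pics/s10.png")
```

```text
(no output)
```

View pics/w10.png

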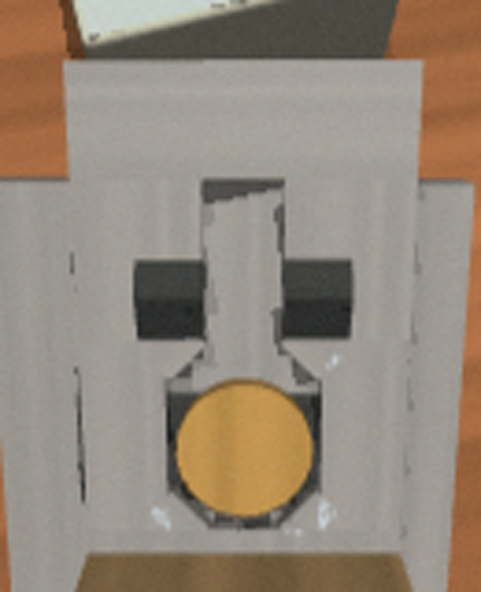

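View pics/s10.png

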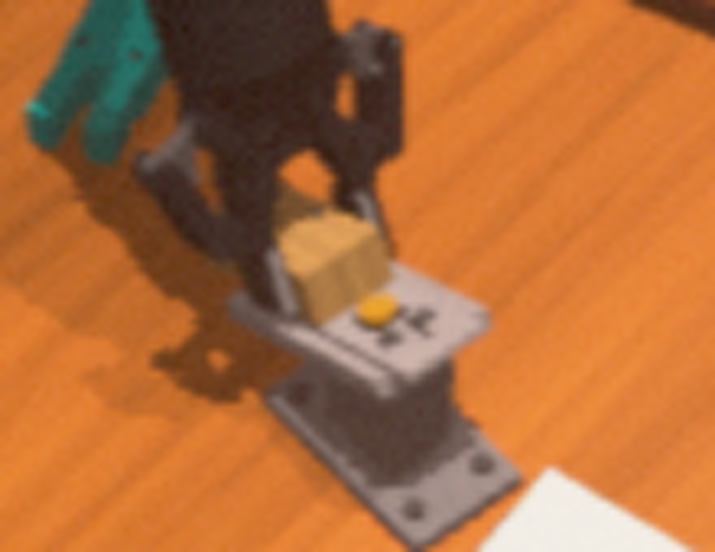

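The plate lies flat on the face and the head stands centred in the hole, at (321,191) in the wrist view. Now I'll slide it down the slope.

arm_command([
  [0,0,0,-0.001,0,0,-1],
  [0,0,0,-0.003,0,0,-1],
  [0,0,0,-0.005,0,0,-1],
  [0,0,0,-0.007,0,0,-1],
  [0,0,0,-0.008,0,0,-1],
])

```text
t: 12.0
ee_pos: [0.5353, -0.0206, 0.0694]
tcp_rot: [[0.891, -0.182, 0.416], [-0.165, -0.983, -0.076], [0.423, -0.0, -0.906]]
force: [-1.0, 0.1, 0.0]
opening: 0.505
```

```bash
python3 st.py
```

```text
12.0 (array([-0.0057, -0.0007, -0.0007]), array([ 0.03,  0.02, -0.01])) F seat [-0.87 -0.09  0.41] T seat [-0.08  1.03  0.01]
```

arm_command([
  [0,0,0,-0.001,0,0,-1],
  [0,0,0,-0.003,0,0,-1],
  [0,0,0,-0.005,0,0,-1],
  [0,0,0,-0.006,0,0,-1],
  [0,0,0,-0.006,0,0,-1],
])

```text
t: 12.5
ee_pos: [0.5301, -0.0195, 0.067]
tcp_rot: [[0.891, -0.181, 0.416], [-0.165, -0.983, -0.076], [0.423, -0.001, -0.906]]
force: [0.9, 0.5, 0.8]
opening: 0.503
```

```bash
python3 st.py
```

```text
12.5 (array([-0.0115, -0.0006, -0.0006]), array([ 0.04,  0.03, -0.01])) F seat [1.04 0.64 0.38] T seat [0.14 0.73 0.14]
```

arm_command([
  [0,0,0,-0.001,0.0001,0,-1],
  [0,0,0,-0.003,0.0002,0,-1],
  [0,0,0,-0.005,0.0002,0,-1],
  [0,0,0,-0.006,0.0002,0,-1],
  [0,0,0,-0.006,0.0002,0,-1],
])

```text
t: 13.0
ee_pos: [0.5245, -0.0188, 0.0644]
tcp_rot: [[0.891, -0.182, 0.416], [-0.165, -0.983, -0.077], [0.423, -0.0, -0.906]]
force: [1.4, -0.2, 1.2]
opening: 0.502
```

```bash
python3 st.py
python3 - <<'E'
from mount import *
im=viewer.capture("wrist");zoom(im,255,70,130,160,3.7,"pics/w11.png")
E
```

```text
13.0 (array([-0.0177, -0.001 , -0.0007]), array([ 0.02,  0.  , -0.01])) F seat [1.78 0.07 0.47] T seat [0.07 0.35 0.07]
```

View pics/w11.png

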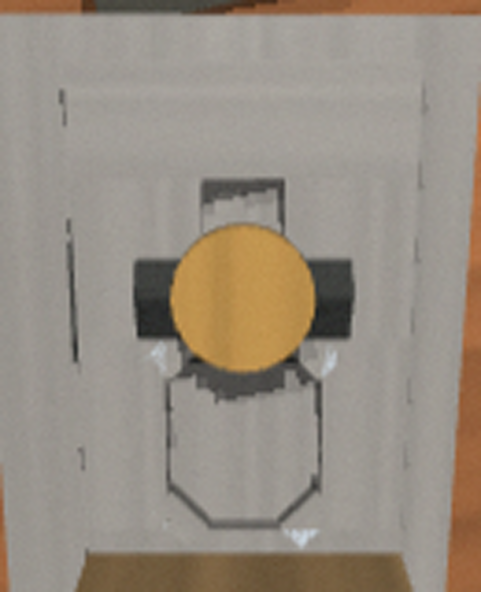

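The head rides on top of the ridges, centred on the slot at (321,151), and the forces are small. About 10 mm remain.

arm_command([
  [0,0,0,-0.001,0,0,-1],
  [0,0,0,-0.003,0,0,-1],
  [0,0,0,-0.005,0,0,-1],
  [0,0,0,-0.006,0,0,-1],
  [0,0,0,-0.006,0,0,-1],
])

```text
t: 13.55
ee_pos: [0.5191, -0.0179, 0.0618]
tcp_rot: [[0.891, -0.182, 0.416], [-0.165, -0.983, -0.077], [0.423, -0.0, -0.906]]
force: [1.5, 0.2, 3.4]
opening: 0.503
```

```bash
python3 st.py
```

```text
13.55 (array([-0.0238, -0.001 , -0.0007]), array([ 0.02, -0.01, -0.  ])) F seat [2.74 0.49 2.44] T seat [-0.14  0.26  0.03]
```

arm_command([
  [0,0,0,-0.001,0,0,-1],
  [0,0,0,-0.002,0,0,-1],
  [0,0,0,-0.003,0,0,-1],
  [0,0,0,-0.003,0,0,-1],
])

```text
t: 13.95
ee_pos: [0.5163, -0.0174, 0.0605]
tcp_rot: [[0.891, -0.182, 0.415], [-0.165, -0.983, -0.077], [0.422, -0.0, -0.906]]
force: [-1.0, 0.5, 6.2]
opening: 0.506
```

```bash
python3 st.py
```

```text
13.95 (array([-0.0269, -0.0011, -0.0007]), array([ 0.01, -0.02,  0.01])) F seat [1.67 0.37 6.03] T seat [-0.04  0.62  0.05]
```

arm_command([
  [0,0,0,-0.0005,0,0,-1],
  [0,0,0,-0.001,0,0,-1],
  [0,0,0,-0.001,0,0,-1],
])

```text
t: 14.25
ee_pos: [0.5155, -0.0172, 0.0601]
tcp_rot: [[0.891, -0.182, 0.415], [-0.165, -0.983, -0.077], [0.422, -0.0, -0.906]]
force: [0.4, 0.8, 5.6]
opening: 0.505
```

```bash
python3 st.py
```

```text
14.25 (array([-0.0278, -0.001 , -0.0007]), array([ 0.02, -0.01,  0.01])) F seat [2.6  0.85 4.96] T seat [-0.04  0.43 -0.02]
```

arm_command([
  [0,0,0,-0.0005,0,0,-1],
  [0,0,0,-0.001,0,0,-1],
  [0,0,0,-0.001,0,0,-1],
])

```text
t: 14.55
ee_pos: [0.515, -0.017, 0.0598]
tcp_rot: [[0.891, -0.182, 0.416], [-0.165, -0.983, -0.077], [0.423, -0.0, -0.906]]
force: [4.3, -1.2, 3.4]
opening: 0.503
```

```bash
python3 st.py
```

```text
14.55 (array([-0.0284, -0.001 , -0.0007]), array([0.03, 0.03, 0.01])) F seat [ 5.44 -0.37  1.21] T seat [-0.2  -0.76 -0.04]
```

arm_command([
  [0,0,0,-0.0005,0,0,-1],
  [0,0,0,-0.0008,0,0,-1],
  [0,0,0,-0.0008,0,0,-1],
])

```text
t: 14.85
ee_pos: [0.5147, -0.0169, 0.0597]
tcp_rot: [[0.89, -0.182, 0.417], [-0.165, -0.983, -0.076], [0.424, -0.001, -0.906]]
force: [10.7, -3.4, 1.9]
opening: 0.503
```

```bash
python3 st.py;  python3 - <<'E'
from mount import *
im=viewer.capture("wrist");zoom(im,255,70,130,160,3.7,"pics/w12.png")
E
```

```text
14.85 (array([-0.0287, -0.0009, -0.0006]), array([0.05, 0.09, 0.01])) F seat [10.93 -1.39 -2.99] T seat [-0.49 -2.38 -0.13]
```

View pics/w12.png

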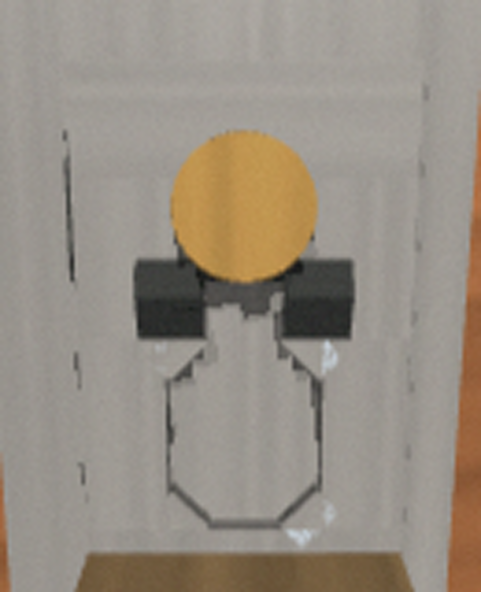

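A firm stop at about 11 N with the head past the ridges, at (321,126): the pin is home. I'll relax the push, then open.

arm_command([
  [0,0,0,0.0006,0,-0.0003,-1],
  [0,0,0,0.0011,0,-0.0005,-1],
  [0,0,0,0.0011,0,-0.0005,-1],
])

```text
t: 15.2
ee_pos: [0.5149, -0.0171, 0.0598]
tcp_rot: [[0.891, -0.182, 0.415], [-0.165, -0.983, -0.076], [0.422, -0.001, -0.906]]
force: [7.3, -1.2, 2.0]
opening: 0.501
```

```bash
python3 st.py
```

```text
15.2 (array([-0.0285, -0.001 , -0.0007]), array([ 0.03, -0.01,  0.01])) F seat [ 7.53  0.11 -1.34] T seat [-0.11 -1.14 -0.01]
```

arm_command([
  [0,0,0,0.0005,0,0,-1],
  [0,0,0,0.0005,0,0,-1],
  [0,0,0,0.0005,0,0,0.1],
  [0,0,0,0.0005,0,0,0.3],
  [0,0,0,0.0005,0,0,0.6],
])

```text
t: 15.7
ee_pos: [0.5145, -0.0175, 0.0592]
tcp_rot: [[0.892, -0.182, 0.413], [-0.165, -0.983, -0.077], [0.421, 0.001, -0.907]]
force: [0.1, 0.6, 0.6]
opening: 0.792
```

arm_command([
  [0,0,0,0,0,0,1],
  [0,0,0,0,0,0,1],
  [0,0,0,0,0,0,1],
  [0,0,0,0,0,0,1],
  [0,0,0,0,0,0,1],
])

```text
t: 16.2
ee_pos: [0.5152, -0.0172, 0.0603]
tcp_rot: [[0.891, -0.182, 0.415], [-0.165, -0.983, -0.077], [0.422, -0.0, -0.906]]
force: [-0.0, 0.3, -0.1]
opening: 1.0
```

```bash
python3 st.py;  python3 - <<'E'
from mount import *
print(env.state()["opening"])
im=viewer.capture("wrist");cv2.imwrite("pics/w13.png",im[:,:,::-1])
E
```

```text
16.2 (array([-0.028 , -0.0011, -0.0004]), array([ 0.01, -0.02,  0.  ])) F seat [-0.11  0.25 -0.01] T seat [-0.    1.14  0.02]
1.0002019496101984
```

View pics/w13.png

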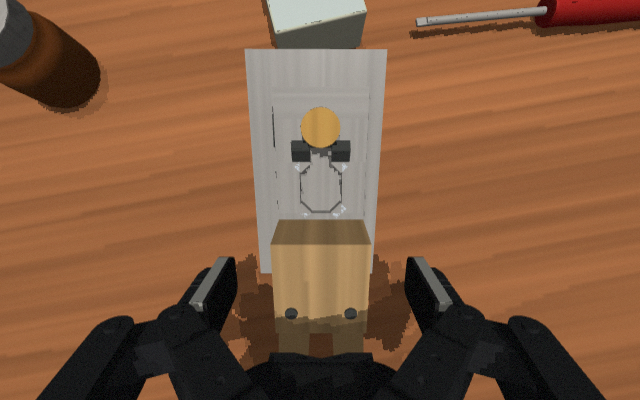

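Released: the pin stays on the mount, straight, with the head at (321,127). I'll retract along the normal and check.

arm_command([
  [0,0,0,0,0,-0.01,1],
  [0,0,0,0,0,-0.03,1],
  [0,0,0,0,0,-0.055,1],
  [0,0,0,0,0,-0.08,1],
  [0,0,0,0,0,-0.09,1],
])

```text
t: 16.75
ee_pos: [0.478, -0.0098, 0.1455]
tcp_rot: [[0.89, -0.181, 0.419], [-0.165, -0.983, -0.075], [0.426, -0.003, -0.905]]
force: [1.2, 0.2, -0.3]
opening: 0.998
```

arm_command([
  [0,0,0,0,0,0,1],
  [0,0,0,0,0,0,1],
  [0,0,0,0,0,0,1],
  [0,0,0,0,0,0,1],
  [0,0,0,0,0,0,1],
])

```text
t: 17.25
ee_pos: [0.4777, -0.0106, 0.141]
tcp_rot: [[0.892, -0.182, 0.414], [-0.165, -0.983, -0.078], [0.421, 0.001, -0.907]]
force: [0.2, -0.4, 0.2]
opening: 1.003
```

Run:
```python
from mount import *
s=env.state();print(s["ee_pos"],s["force"])
im=viewer.capture("wrist");zoom(im,240,50,160,200,3,"pics/w14.png")
np.save("w14s.npy",np.c_[s["tcp_rot"],s["ee_pos"]])
im=viewer.capture("scene");zoom(im,260,150,110,100,5.5,"pics/s14.png")
im=viewer.capture("side");zoom(im,270,160,110,80,6,"pics/d14.png")
```

```text
[ 0.47770363 -0.0105907   0.140966  ] [ 0.24395315 -0.35842489  0.24733303]
```

View pics/w14.png

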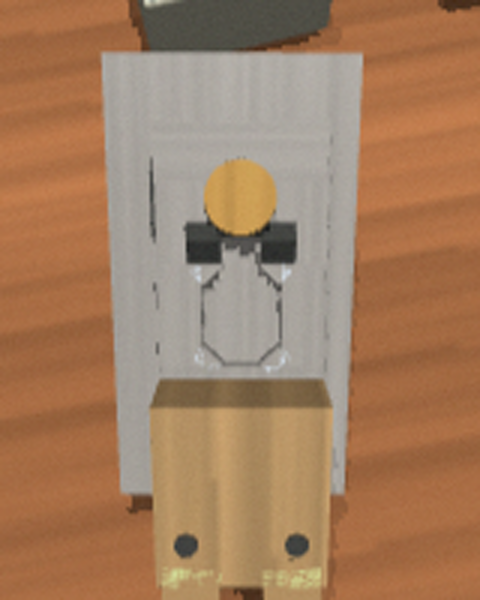

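View pics/s14.png

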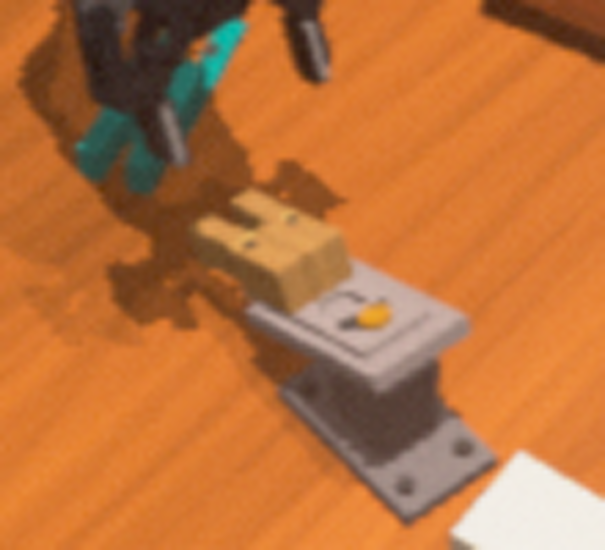

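View pics/d14.png

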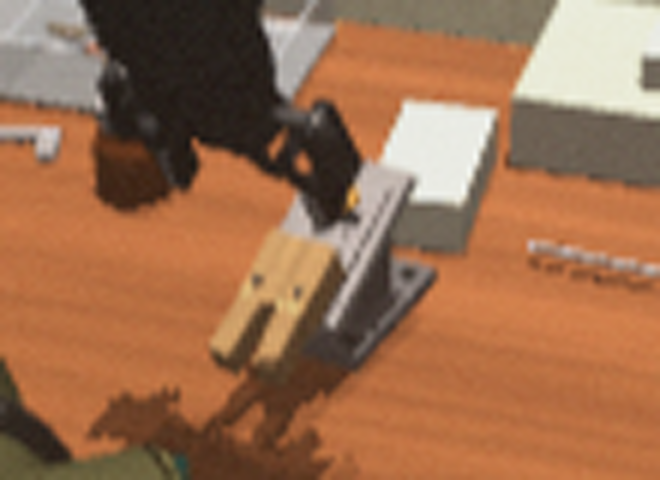

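Run:
```python
from mount import *
a=np.load("w14s.npy");c=cam("wrist",dict(tcp_rot=a[:,:3],ee_pos=a[:,3]))
R=seatR(M[2]);o=np.array([M[0],M[1],.085])
def pl(uv,z):
    d=ray(c,np.atleast_2d(uv)/3+[240,50])@R; q=(c["o"]-o)@R
    return (q+d*((z-q[2])/d[:,2])[:,None]).round(4)[:,:2].tolist()
print("head at rest / lifted2",pl([240,197],.0095),pl([240,197],.0115), "width",pl([[204,197],[276,197]],.0095))
print("hole low edge",pl([[222,364],[262,364]],.004),"sides",pl([[202,300],[202,345],[281,300],[281,345]],.004))
print("slot axis end, block top front",pl([[152,407],[332,407]],.032), "block far",pl([[161,585],[329,585]],.032))
print("face edges",pl([[102,53],[121,493],[362,53],[345,493]],0))
```

```text
head at rest / lifted2 [[0.0019, -0.001]] [[0.002, -0.001]] width [[0.0019, 0.0078], [0.0019, -0.0099]]
hole low edge [[-0.0414, 0.0038], [-0.0414, -0.0069]] sides [[-0.0243, 0.0089], [-0.0363, 0.009], [-0.0243, -0.0118], [-0.0363, -0.0119]]
slot axis end, block top front [[-0.0452, 0.02], [-0.0452, -0.023]] block far [[-0.0927, 0.0192], [-0.0927, -0.0239]]
face edges [[0.0352, 0.0326], [-0.0802, 0.0329], [0.0352, -0.0308], [-0.0802, -0.0311]]
```

Run:
```python
from mount import *
s=env.state();np.save("w15s.npy",np.c_[s["tcp_rot"],s["ee_pos"]])
im=viewer.capture("wrist");zoom(im,280,160,85,130,4.5,"pics/w15.png")
```

```text
(no output)
```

View pics/w15.png

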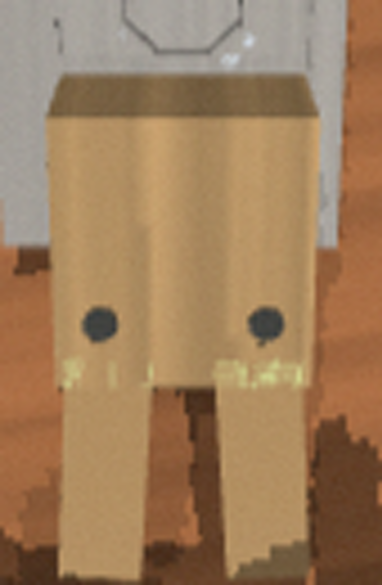

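The pin's centre line stays within about 0.2 mm over 87 mm: block front at x 183.5 and prong tips at x 182 in the zoom, so it points straight down the slope. I'm handing it in.

Run:
```python
from bench import env
print(env.state()["t"],env.sign_off())
```

```text
the job is handed in; nothing more can be done
17.45 None
```

The bench pin is on the mount and pushed home to the stop. I let go of it and handed the job in at 17.45 s.

I gripped the pin by its wood block and found the stud with the wrist camera, about 2 mm up the slope and 1 mm off centre. I then set the keyhole over the head, lowered the plate flat onto the face and slid it down the slope.

**Forces:** The slide met a few newtons until the slot's end bore firmly on the neck at about 11 N. I backed off before opening the gripper.

**Home:** After retracting, the head sits past the ridges, 43.3 mm from the hole's lower edge; fully home would be 43.5 mm.

**Pointing:** One rough measurement put the pin about 1° off the slope's line. A closer zoom put it within about 0.2°, and I trust the zoom.

**Not checked:** I could not measure the stud's drop directly, so the click is inferred from the stop and the head's position. I checked the other things on the bench only by eye in the later pictures, and those I could see looked unmoved; the gripper is clear of everything.

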